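# Seat the key tray in its recess on the entry bench

### The job

The locker padlock has been left in the recess of the walnut board where the steel key tray belongs. Set the padlock gently down flat in the tray, and slide the tray along the board, without lifting it off the board, until it drops into the recess and sits fully home and level, with the padlock in it. Leave the bowl and everything else where it is.

Things in the scene. Friction and masses are not known exactly. Their poses are not given: they have to be found in the camera images.
- pocket (a point): Centre of the floor of the rectangular recess in the middle of a fixed walnut board, 240 mm (x) by 440 mm (y) by 18 mm high, on the bench. The recess is 165 mm (x) by 95 mm (y) and 7 mm deep, with a grey felt floor; z is up. The board's flat top is 7 mm above this point, the bench 11 mm below. The tray lies on one y end of the board, the bowl on the other, either way round.
- tray_grip (a point): Centre of the handle of the steel key tray: a flat-sided bar across the tray's middle, 10 mm wide (tray x), 72 mm long (y), 14 mm high, on a post (10 x 6 mm) at each end (y = +-33 mm). This point is 52 mm above the tray's underside, over its centre; so 59 mm above the recess floor while the tray lies on the board top, 52 mm when it is seated.
- tray: Loose stainless steel tray, 160 mm (x) by 90 mm (y), rim 14 mm high, walls and floor 3 mm thick, about 0.35 kg, lying on the board; origin at the centre of its underside. On each side of the handle is an open compartment, 72 mm (x) by 84 mm (y), centred at x = +-41 mm. In the recess it has 2.5 mm play on every side.
- padlock_mid (a point): Centre, half-way up, of the brass block of a loose padlock that lies flat in the recess at the start. The block is 32 mm (x) by 38 mm (y) by 22 mm high; a steel shackle 7 mm thick sticks out from its +x face, ending at x = 38 mm. z is up; about 0.16 kg. Lying on the tray floor, this point is 14 mm above the tray's underside.
- padlock: The same padlock; origin at the centre of the underside of its brass block, axes as above.
- bowl_mid (a point): Middle of a grey ceramic bowl, 90 mm across and 45 mm high, that stands on the other end of the board from the tray; leave it alone.
- stand: Black silicone phone stand, 85 x 75 mm and about 100 mm high, on the bench beyond the board's y + end; origin at the centre of its underside; leave it alone.
- jar: Glass jar with a steel twist cap, 72 mm across and 100 mm high, on the bench beyond the board's y - end; origin at the centre of its underside; leave it alone.
- case: Black glasses case, 60 x 155 x 40 mm, on the bench on the far side of the board; origin at the centre of its underside; leave it alone.
Not all that is in view belongs to the job. Of the things that look like the padlock, the middle-sized one is meant.

How it is judged:
By the outcome, as a careful person would: the job done as asked, in the order asked, and still so for the second after the job is handed in, with the robot touching nothing.
It also fails if it takes over 61 s, if anything falls off the work surface, if the arm or the gripper's body presses on something with over 40 N, if the wrist force passes 120 N, or if a joint passes its speed limit or range.

### The arm

A 7-joint arm with a two-finger parallel gripper is mounted at the origin on the work surface. World frame = base frame: x ahead of the robot, y to its left, z up, the work surface at z = 0. Lengths are in m, angles in rad, forces in N, time in s.
With the tool pointing down it reaches from about 0.4 to 0.9 m from the base axis. Payload 5.6 kg.
Tool frame: the origin (TCP) lies at the very end of the fingers, on their centre line; the grasp point (between the pads) lies 19 mm behind it; z points along the fingers, y is the line along which they close (so a half turn about z gives the same grasp; the last joint's range is limited). The gripper opens to 92 mm and grips with 3 to 60 N. Pads are 20 mm wide; open, the fingers measure 128 mm over their backs; the gripper's body (75 mm by 189 mm) begins 69 mm behind the grasp point.
Start: joints at [-1.184, 0.468, -0.012, 1.603, 0.006, 1.071, -0.056], TCP at [0.271, 0.591, 0.215] pointing down, gripper open.
Joint ranges: [-2.53, 2.53], [-0.31, 2.02], [-1.57, 1.55], [0.28, 2.44], [-1.29, 4.43], [0.15, 1.84], [-2.92, 2.92]. Speed limits (rad/s): [2.57, 2.57, 3.14, 3.14, 3.14, 3.14, 3.14].

### API

Orientations are given as a unit quaternion [x, y, z, w].
In Python, from station import manip gives the robot as it stands.
- The arm moves only by the tool arm_command, never from a script. Its argument "steps" is a list of rows, each an object of numbers: "tx", "ty", "tz": the shift along the world's x, y, z in m; "ax", "ay", "az": the turn, a rotation vector about the world's x, y, z in degrees; "grip": the closure, from 0 (fully open) to 1 (shut). In form: [{"tx": .., "ty": .., "tz": .., "ax": .., "ay": .., "az": .., "grip": ..}, ...]. A call has 1 to 12 rows; each row is the pose to reach, as a shift and turn from the pose commanded when the call began; what a row does not reach only later rows make up. A row lasts 1/10 s, in which the tool goes at most 50 mm and 8.59 degrees, less where a joint would pass 70% of its speed; a pose out of reach is approached as far as the arm can. A call with a gripper value outside its range is refused whole. The fingers move at their own pace and stop on an object; "grip_force" is the grip in N (left out, the last holds). Time passes only in rows, so rows that repeat a pose let the fingers close. It gives the time, the measured TCP pose, the force, the opening and the grip force at its end, in the units of the state.
- manip.observe(): the state, without advancing time (a new reading comes with each control period).
- manip.snapshot(name): name is "scene" or "top"; returns (picture, depth): 400x640x3 uint8, red, green, blue; 400x640 float32, m along the optical axis (not along the pixel's ray), 0 where there is no reading.
- manip.calibration(name): a dict with "fx", "fy", "cx", "cy" (pixels), "camera_from_world" (4x4, takes a point from world to camera coordinates). Camera axes: x right, y up, looking along -z (the intrinsics and any distortion apply to the point x, -y, -z); pixel columns grow to the right and rows downward; lengths in m; the calibration is good to about 2 mm. A picture is of the moment at which its call begins. calibration takes no time and is no camera call.
- manip.close_job(): hands the job in; it is judged then, once.
Trained networks look in the newest picture that a camera, given by its name, has taken for a name from the list of things; names that differ only in an ending like _2 or _b are one class to them, and where a whole thing is asked for, a point or a joint stands for the part that bears it (a point fixed in the world has none). Each returns a list of dicts, best first, with "confidence" (0 to 1); they miss things now and then, are a little off and sometimes report something else, mostly with a low value. They report only what shows in the picture. A call takes as long as a camera call. They do not tell look-alikes from the thing itself.
- manip.regions_of(target, camera): "pixels" (400x640 bool, what is visible of it).
- manip.mark_of(target, camera): "xyz" ([x, y, z] in m, in the coordinates of the camera as it stood for that picture, good to about 4 mm: a listed point, or the origin of a listed thing).
The state is a dict: "time_s": time; "qpos": joint angles; "joint_velocities": joint speeds; "effort": joint torques, N m; "tcp_pos": TCP position; "orientation": TCP orientation; "contact_force": force on the tool from outside, world axes, zero at the start; "ft_torque": the same for the moment, N m; "opening": finger opening in m; "gripper_force": force on a finger pad.
Only numpy, scipy, OpenCV 4.12 (cv2) and the standard library are available. Lean on these libraries where they do the work, as an engineer would, in place of code of your own. Each camera call takes 0.05 s, during which the arm holds its last target. There are 200 camera calls.

## Working session

There is one attempt and no reset: what is moved stays moved. The work goes in short steps, Python scripts to look and compute and a tool call to move; the robot and the scene stay as the last step left them, time stands still between calls to the robot, and variables do not carry over. Pictures are saved under pics/ and viewed, at most 10 in all, crops included, and the job is handed in when it is done.

Besides the shell and the picture viewer there is one more tool, called after "Request:" by a JSON object that holds its "op" and its "data". arm_command: Moves the arm, as the interface text tells. Its arguments: {"type":"object","properties":{"steps":{"type":"array"},"grip_force":{"type":"number"}},"required":["steps"]}

```bash
mkdir -p pics; cat > h.py <<'E'
import numpy as np, cv2
from station import manip
def snap(c,n=None):
    p,d=manip.snapshot(c)
    if n: cv2.imwrite(f'pics/{n}.png',p[:,:,::-1])
    return p,d
def w(c,xyz):
    T=np.linalg.inv(np.array(manip.calibration(c)["camera_from_world"]))
    return T[:3,:3]@np.array(xyz)+T[:3,3]
def pix(c,P):
    k=manip.calibration(c);T=np.array(k["camera_from_world"]);q=T[:3,:3]@np.array(P)+T[:3,3]
    return k['fx']*q[0]/-q[2]+k['cx'],k['fy']*-q[1]/-q[2]+k['cy']
def cloud(c,d):
    k=manip.calibration(c);v,u=np.mgrid[:400,:640]
    P=np.stack([(u-k['cx'])/k['fx']*d,-(v-k['cy'])/k['fy']*d,-d],-1)
    T=np.linalg.inv(np.array(k["camera_from_world"]))
    return P@T[:3,:3].T+T[:3,3]
def marks(c,names):
    for n in names:
        for m in manip.mark_of(n,c)[:4]:
            P=w(c,m['xyz']);print(c,n,round(m['confidence'],2),P.round(4),np.round(pix(c,P)))
E
python3 - <<'E'
from h import *
a,_=snap('scene','s0');b,_=snap('top','t0')
k=manip.calibration('top');print({i:k[i] for i in k})
marks('top',['pocket','tray_grip','padlock_mid','bowl_mid'])
marks('scene',['pocket','tray_grip','padlock_mid'])
print(manip.observe())
E
```

```text
{'fx': 398.62295827023974, 'fy': 398.62295827023974, 'cx': 324.710012417098, 'cy': 201.72088143506616, 'camera_from_world': array([[ 0.0105277 , -0.99992122, -0.00683503,  0.00320144],
       [ 0.9976876 ,  0.01004469,  0.06722027, -0.55421911],
       [-0.06714631, -0.0075269 ,  0.99771475, -0.86534779],
       [ 0.        ,  0.        ,  0.        ,  1.        ]])}
top pocket 0.95 [ 0.5769 -0.0319  0.009 ] [343. 192.]
top tray_grip 0.97 [ 0.5621 -0.173   0.0689] [412. 197.]
top tray_grip 0.72 [ 0.7598 -0.0537  0.0035] [353. 113.]
top padlock_mid 0.96 [0.348  0.0453 0.0125] [307. 295.]
top padlock_mid 0.8 [ 0.5979 -0.0404  0.0232] [347. 182.]
top padlock_mid 0.48 [ 0.3794 -0.1163  0.0051] [380. 281.]
top bowl_mid 0.97 [0.5767 0.0958 0.0426] [285. 190.]
top bowl_mid 0.38 [ 0.7616 -0.0518  0.0019] [352. 112.]
scene pocket 0.97 [ 0.5771 -0.0358  0.0127] [299. 209.]
scene padlock_mid 0.91 [0.3494 0.0496 0.0186] [366. 169.]
scene padlock_mid 0.64 [ 0.5998 -0.0383  0.0211] [293. 212.]
scene padlock_mid 0.46 [ 0.3861 -0.1167  0.0047] [310. 162.]
scene padlock_mid 0.22 [ 0.6034 -0.0438  0.0094] [291. 215.]
{'time_s': 0.45, 'qpos': array([-1.18401152,  0.46758408, -0.01162002,  1.60277212,  0.00600475,
        1.07138337, -0.05631143]), 'joint_velocities': array([-1.43562853e-03, -8.26741258e-04, -2.49684954e-04, -1.66403155e-03,
        1.09327414e-03,  6.66186992e-05,  9.92857085e-04]), 'effort': array([-2.88612637e-04, -5.19903088e+01, -1.25452032e-02, -2.43773282e+01,
       -5.65766590e-02,  1.25993809e-02,  4.57545332e-05]), 'tcp_pos': array([0.2708553 , 0.5908391 , 0.21450786]), 'orientation': array([ 2.13272722e-01,  9.76992703e-01, -5.80876958e-05,  7.73056895e-06]), 'contact_force': array([ 0.11545453,  0.61985283, -0.04699132]), 'ft_torque': array([ 0.02887867,  0.05175034, -0.02033131]), 'gripper_force': 0.0, 'opening': 0.09200251721549128}
```

View pics/t0.png

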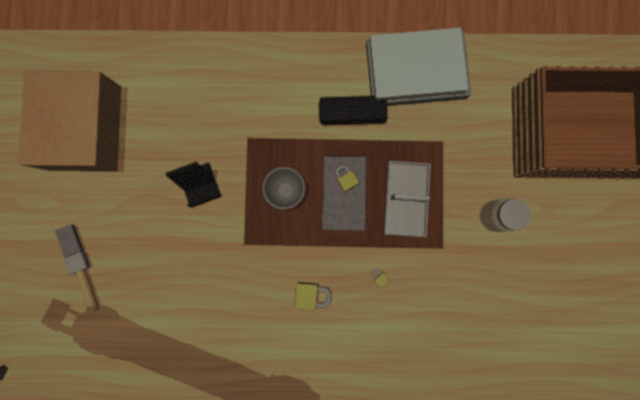

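View pics/s0.png

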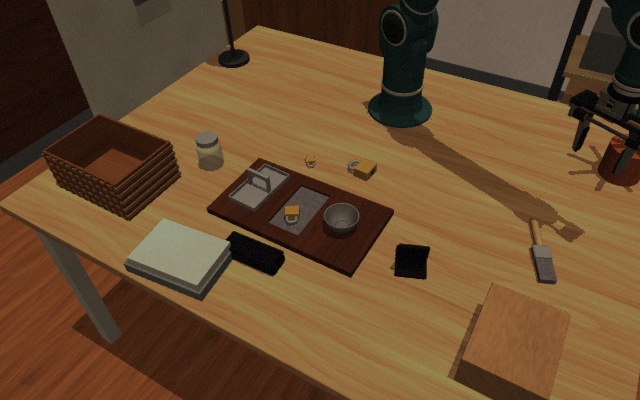

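The top view shows the middle padlock in the recess at about (347,182), its shackle up-left. The tray is right at (408,198) and the bowl left at (285,188). The look-alike padlocks are on the bench at (307,296) and (380,280). Next I'll measure poses and yaws.

```bash
cat >> h.py <<'E'
def rect(P,m,name):
    q=P[m][:,:2].astype(np.float32);(c,s,a)=cv2.minAreaRect(q);print(name,m.sum(),'c',np.round(c,4),'size',np.round(s,4),'ang',round(a,2));return c
def plane(c,z):
    "world points of every pixel ray at height z"
    k=manip.calibration(c);T=np.linalg.inv(np.array(k["camera_from_world"]));v,u=np.mgrid[:400,:640]
    r=np.stack([(u-k['cx'])/k['fx'],-(v-k['cy'])/k['fy'],-np.ones(u.shape)],-1)@T[:3,:3].T
    return T[:3,3]+r*((z-T[2,3])/r[...,2])[...,None]
E
python3 - <<'E'
from h import *
p,d=snap('top');P=cloud('top',d);X,Y,Z=P[...,0],P[...,1],P[...,2]
box=lambda x0,x1,y0,y1:(X>x0)&(X<x1)&(Y>y0)&(Y<y1)
for n,b in dict(board=box(.46,.47,-.05,.0),felt=box(.52,.54,-.05,0),bench=box(.38,.42,-.05,0),trayfloor=box(.51,.54,-.19,-.16)).items(): print(n,np.median(Z[b]).round(4),np.median(p[b],0))
for t in ('tray','padlock'):
    for r in manip.regions_of(t,'top')[:3]:
        m=r['pixels']; print(t,round(r['confidence'],2),np.median(Z[m]).round(4)); rect(P,m&(Z>.0),t)
h=cv2.cvtColor(p,cv2.COLOR_RGB2HSV)
Q=plane('top',.018)
sat=h[...,1]; print('sat felt',np.median(sat[box(.52,.54,-.05,0)]),'board',np.median(sat[box(.46,.47,-.05,0)]))
reg=box(.47,.69,-.095,.04)
m=(sat<80)&reg; m=cv2.morphologyEx(m.astype(np.uint8),cv2.MORPH_OPEN,np.ones((3,3)))>0
rect(Q,m,'felt')
# yellow brass
y=(h[...,0]>20)&(h[...,0]<35)&(sat>100)&reg; rect(plane('top',.031),y,'brass top')
g=(Z>.05)&box(.5,.62,-.25,-.1); rect(plane('top',.077),g,'handle'); print(Z[g].max())
cv2.imwrite('pics/c0.png',cv2.resize(p[130:260,230:460,::-1],None,fx=3.4,fy=3.4,interpolation=cv2.INTER_CUBIC))
marks('top',['pocket','tray_grip','padlock_mid','tray','padlock'])
E
```

```text
board 0.0179 [68. 41. 28.]
felt 0.0108 [90. 82. 77.]
bench -0.0005 [129. 110.  71.]
trayfloor 0.0204 [122. 117. 106.]
tray 0.65 0.021
tray 3046 c [ 0.5669 -0.1093] size [0.2141 0.16  ] ang 86.53
padlock 0.91 0.0321
padlock 328 c [ 0.563 -0.033] size [0.0514 0.1446] ang 82.25
padlock 0.66 0.0305
padlock 730 c [0.4079 0.0346] size [0.1731 0.0777] ang 0.54
padlock 0.59 0.0148
padlock 138 c [ 0.3851 -0.1147] size [0.0279 0.0249] ang 45.18
sat felt 36.0 board 152.0
felt 2889 c [ 0.5756 -0.0328] size [0.1634 0.0952] ang 0.21
brass top 548 c [0.5374 0.0394] size [1.4085 0.7785] ang 89.67
handle 192 c [ 0.5625 -0.1681] size [0.0747 0.011 ] ang 86.47
0.08100141969717445
top pocket 0.57 [ 0.5749 -0.0337  0.0098] [344. 193.]
top tray_grip 0.79 [ 0.5603 -0.1712  0.0704] [411. 198.]
top padlock_mid 0.59 [0.343  0.0429 0.0129] [308. 298.]
top padlock_mid 0.58 [ 0.5995 -0.0398  0.0245] [347. 181.]
top padlock_mid 0.47 [ 0.3823 -0.1185  0.0052] [381. 280.]
top tray 0.75 [ 0.5677 -0.1727  0.0174] [407. 196.]
top padlock 0.82 [ 0.6006 -0.0409  0.0113] [347. 182.]
top padlock 0.65 [ 0.3467  0.0458 -0.0004] [307. 295.]
top padlock 0.47 [ 0.3766 -0.116  -0.0031] [380. 282.]
```

View pics/c0.png

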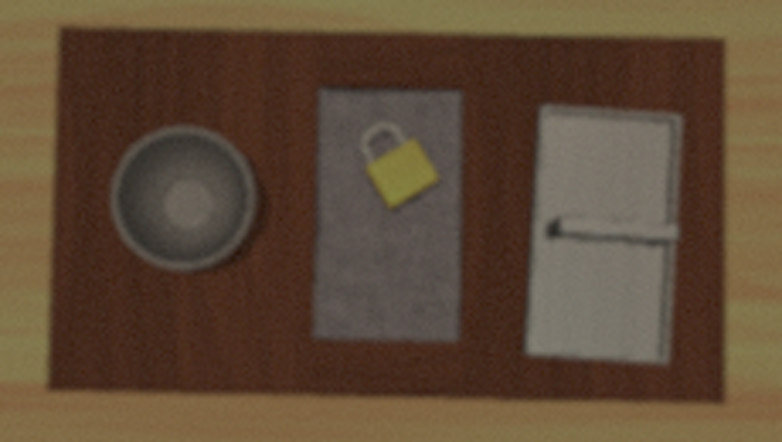

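```bash
cat >> h.py <<'E'
def big(m):
    n,l,s,_=cv2.connectedComponentsWithStats(m.astype(np.uint8)); i=1+np.argmax(s[1:,4]); return l==i
def brass(p,x0,x1,y0,y1,z):
    h=cv2.cvtColor(p,cv2.COLOR_RGB2HSV);Q=plane('top',z)
    b=(Q[...,0]>x0)&(Q[...,0]<x1)&(Q[...,1]>y0)&(Q[...,1]<y1)
    return rect(Q,big(b&(h[...,0]>22)&(h[...,0]<35)&(h[...,1]>110)&(h[...,2]>80)),'brass')
def handle(d,x0,x1,y0,y1,z):
    P=cloud('top',d);m=big((P[...,2]>z-.02)&(P[...,2]<z+.01)&(P[...,0]>x0)&(P[...,0]<x1)&(P[...,1]>y0)&(P[...,1]<y1))
    return rect(plane('top',z),m,'handle')
E
python3 - <<'E'
from h import *
p,d=snap('top');h=cv2.cvtColor(p,cv2.COLOR_RGB2HSV);print(h[182,347])
brass(p,.56,.65,-.08,0,.033)
handle(d,.5,.62,-.24,-.1,.077)
Q=plane('top',.032);b=(abs(Q[...,0]-.566)<.1)&(Q[...,1]<-.105)&(Q[...,1]>-.25)
rect(Q,big(b&(h[...,1]<70)&(h[...,2]>75)),'tray rim')
Q=plane('top',.018);b=(abs(Q[...,0]-.575)<.125)&(abs(Q[...,1]+.03)<.24)
rect(Q,big((abs(Q[...,0]-.575)<.16)&(abs(Q[...,1]+.03)<.26)&(p.sum(2)<190)),'board')
E
```

```text
[ 27 140 129]
brass 242 c [ 0.6003 -0.0415] size [0.0317 0.0376] ang 31.31
handle 190 c [ 0.5625 -0.169 ] size [0.0729 0.011 ] ang 86.47
tray rim 3109 c [ 0.5628 -0.1716] size [0.094 0.163] ang 86.56
board 13127 c [ 0.5754 -0.033 ] size [0.4363 0.238 ] ang 89.39
```

Request:
{"op": "arm_command", "data": {"steps": [{"tx":0.329,"ty":-0.632,"tz":-0.03,"az":56,"grip":0.39},{"tx":0.329,"ty":-0.632,"tz":-0.03,"az":56,"grip":0.39},{"tx":0.329,"ty":-0.632,"tz":-0.03,"az":56,"grip":0.39},{"tx":0.329,"ty":-0.632,"tz":-0.03,"az":56,"grip":0.39},{"tx":0.329,"ty":-0.632,"tz":-0.03,"az":56,"grip":0.39},{"tx":0.329,"ty":-0.632,"tz":-0.03,"az":56,"grip":0.39},{"tx":0.329,"ty":-0.632,"tz":-0.03,"az":56,"grip":0.39},{"tx":0.329,"ty":-0.632,"tz":-0.03,"az":56,"grip":0.39},{"tx":0.329,"ty":-0.632,"tz":-0.03,"az":56,"grip":0.39},{"tx":0.329,"ty":-0.632,"tz":-0.03,"az":56,"grip":0.39},{"tx":0.329,"ty":-0.632,"tz":-0.03,"az":56,"grip":0.39},{"tx":0.329,"ty":-0.632,"tz":-0.03,"az":56,"grip":0.39}], "grip_force": 20}}

```text
invalid input at $.steps[0]: expected keys tx, ty, tz, ax, ay, az, grip
```

Request:
{"op": "arm_command", "data": {"steps": [{"tx":0.329,"ty":-0.632,"tz":-0.03,"ax":0,"ay":0,"az":56,"grip":0.39},{"tx":0.329,"ty":-0.632,"tz":-0.03,"ax":0,"ay":0,"az":56,"grip":0.39},{"tx":0.329,"ty":-0.632,"tz":-0.03,"ax":0,"ay":0,"az":56,"grip":0.39},{"tx":0.329,"ty":-0.632,"tz":-0.03,"ax":0,"ay":0,"az":56,"grip":0.39},{"tx":0.329,"ty":-0.632,"tz":-0.03,"ax":0,"ay":0,"az":56,"grip":0.39},{"tx":0.329,"ty":-0.632,"tz":-0.03,"ax":0,"ay":0,"az":56,"grip":0.39},{"tx":0.329,"ty":-0.632,"tz":-0.03,"ax":0,"ay":0,"az":56,"grip":0.39},{"tx":0.329,"ty":-0.632,"tz":-0.03,"ax":0,"ay":0,"az":56,"grip":0.39},{"tx":0.329,"ty":-0.632,"tz":-0.03,"ax":0,"ay":0,"az":56,"grip":0.39},{"tx":0.329,"ty":-0.632,"tz":-0.03,"ax":0,"ay":0,"az":56,"grip":0.39},{"tx":0.329,"ty":-0.632,"tz":-0.03,"ax":0,"ay":0,"az":56,"grip":0.39},{"tx":0.329,"ty":-0.632,"tz":-0.03,"ax":0,"ay":0,"az":56,"grip":0.39}], "grip_force": 20}}

```text
time_s: 2.1
tcp_pos: [0.5445, 0.0651, 0.1901]
orientation: [-0.27, 0.963, 0.0, 0.0]
contact_force: [0.4, 0.6, 0.2]
opening: 0.0563
gripper_force: 0.0
```

Request:
{"op": "arm_command", "data": {"steps": [{"tx":0.048,"ty":-0.092,"tz":-0.03,"ax":0,"ay":0,"az":0,"grip":0.39},{"tx":0.048,"ty":-0.092,"tz":-0.03,"ax":0,"ay":0,"az":0,"grip":0.39},{"tx":0.048,"ty":-0.092,"tz":-0.06,"ax":0,"ay":0,"az":0,"grip":0.39},{"tx":0.048,"ty":-0.092,"tz":-0.1,"ax":0,"ay":0,"az":0,"grip":0.39},{"tx":0.048,"ty":-0.092,"tz":-0.1,"ax":0,"ay":0,"az":0,"grip":0.39},{"tx":0.048,"ty":-0.092,"tz":-0.1,"ax":0,"ay":0,"az":0,"grip":0.39}]}}

```text
time_s: 2.7
tcp_pos: [0.5916, -0.0247, 0.0899]
orientation: [-0.271, 0.963, 0.0, -0.001]
contact_force: [-0.9, -0.4, -0.3]
opening: 0.0561
gripper_force: 0.0
```

Request:
{"op": "arm_command", "data": {"steps": [{"tx":0.0085,"ty":-0.017,"tz":-0.02,"ax":0,"ay":0,"az":0,"grip":0.39},{"tx":0.0085,"ty":-0.017,"tz":-0.04,"ax":0,"ay":0,"az":0,"grip":0.39},{"tx":0.0085,"ty":-0.017,"tz":-0.06,"ax":0,"ay":0,"az":0,"grip":0.39},{"tx":0.0085,"ty":-0.017,"tz":-0.07,"ax":0,"ay":0,"az":0,"grip":0.39},{"tx":0.0085,"ty":-0.017,"tz":-0.07,"ax":0,"ay":0,"az":0,"grip":0.39},{"tx":0.0085,"ty":-0.017,"tz":-0.07,"ax":0,"ay":0,"az":0,"grip":0.65},{"tx":0.0085,"ty":-0.017,"tz":-0.07,"ax":0,"ay":0,"az":0,"grip":0.65},{"tx":0.0085,"ty":-0.017,"tz":-0.07,"ax":0,"ay":0,"az":0,"grip":0.65},{"tx":0.0085,"ty":-0.017,"tz":-0.07,"ax":0,"ay":0,"az":0,"grip":0.65},{"tx":0.0085,"ty":-0.017,"tz":-0.07,"ax":0,"ay":0,"az":0,"grip":0.65}], "grip_force": 20}}

```text
time_s: 3.7
tcp_pos: [0.6016, -0.0422, 0.0213]
orientation: [-0.27, 0.963, -0.0, 0.001]
contact_force: [0.9, -1.4, 7.2]
opening: 0.0378
gripper_force: 20.0
```

Request:
{"op": "arm_command", "data": {"steps": [{"tx":0,"ty":0,"tz":0.02,"ax":0,"ay":0,"az":0,"grip":0.65},{"tx":0,"ty":0,"tz":0.05,"ax":0,"ay":0,"az":0,"grip":0.65},{"tx":0,"ty":0,"tz":0.09,"ax":0,"ay":0,"az":0,"grip":0.65},{"tx":0,"ty":-0.03,"tz":0.09,"ax":0,"ay":0,"az":-8,"grip":0.65},{"tx":-0.003,"ty":-0.06,"tz":0.09,"ax":0,"ay":0,"az":-16,"grip":0.65},{"tx":-0.006,"ty":-0.09,"tz":0.09,"ax":0,"ay":0,"az":-24,"grip":0.65},{"tx":-0.008,"ty":-0.12,"tz":0.09,"ax":0,"ay":0,"az":-31,"grip":0.65},{"tx":-0.008,"ty":-0.131,"tz":0.09,"ax":0,"ay":0,"az":-35,"grip":0.65},{"tx":-0.008,"ty":-0.131,"tz":0.09,"ax":0,"ay":0,"az":-35,"grip":0.65},{"tx":-0.008,"ty":-0.131,"tz":0.09,"ax":0,"ay":0,"az":-35,"grip":0.65}]}}

```text
time_s: 4.7
tcp_pos: [0.5919, -0.1719, 0.1094]
orientation: [0.031, 1.0, 0.001, -0.0]
contact_force: [-0.1, 0.4, -1.9]
opening: 0.0378
gripper_force: 20.0
```

```bash
python3 - <<'E'
from h import *
p,d=snap('scene');u,v=map(int,pix('scene',[.59,-.17,.06]));print(u,v)
cv2.imwrite('pics/s1.png',cv2.resize(p[v-70:v+70,u-90:u+90,::-1],None,fx=4,fy=4,interpolation=cv2.INTER_CUBIC))
print(manip.observe())
E
```

```text
253 182
{'time_s': 4.75, 'qpos': array([ 0.04407813,  0.53674673,  0.245182  ,  1.78306087, -0.16850953,
        0.8431075 ,  1.87921311]), 'joint_velocities': array([-0.00971274, -0.00157683, -0.00529629,  0.00025454,  0.00206599,
       -0.00225881, -0.00190591]), 'effort': array([ 8.87585264e-01, -5.20873547e+01,  4.36675295e+00, -2.10899538e+01,
        9.25194332e-02,  6.15518703e-02,  4.24025584e-04]), 'tcp_pos': array([ 0.5921577 , -0.171243  ,  0.10939395]), 'orientation': array([ 3.01285440e-02,  9.99545755e-01,  6.56710377e-04, -3.51364454e-04]), 'contact_force': array([-0.17506241, -0.50362515, -1.77354982]), 'ft_torque': array([ 0.08754861,  0.00669882, -0.04100976]), 'gripper_force': 19.998714923858643, 'opening': 0.037700328512674436}
```

View pics/s1.png

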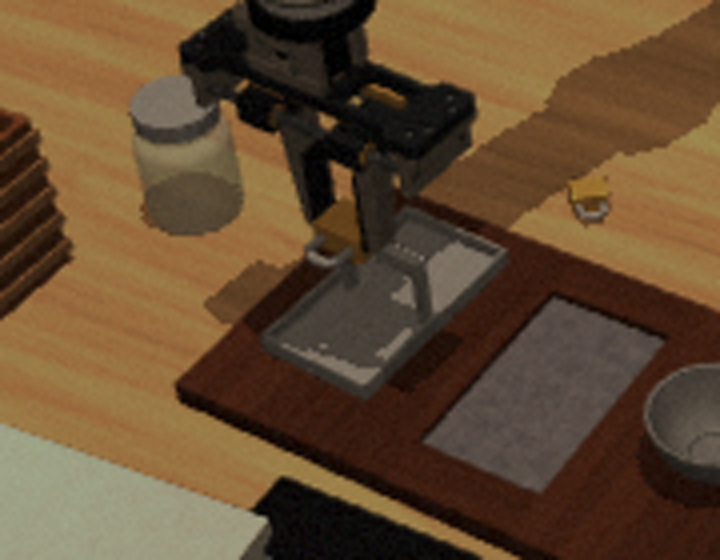

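Padlock is held level over the tray's +x compartment (crop ~340,230). Lowering.

Request:
{"op": "arm_command", "data": {"steps": [{"tx":0.001,"ty":-0.001,"tz":-0.03,"ax":0,"ay":0,"az":0,"grip":0.65},{"tx":0.001,"ty":-0.001,"tz":-0.055,"ax":0,"ay":0,"az":0,"grip":0.65},{"tx":0.001,"ty":-0.001,"tz":-0.066,"ax":0,"ay":0,"az":0,"grip":0.65},{"tx":0.001,"ty":-0.001,"tz":-0.07,"ax":0,"ay":0,"az":0,"grip":0.65},{"tx":0.001,"ty":-0.001,"tz":-0.073,"ax":0,"ay":0,"az":0,"grip":0.65},{"tx":0.001,"ty":-0.001,"tz":-0.075,"ax":0,"ay":0,"az":0,"grip":0.65},{"tx":0.001,"ty":-0.001,"tz":-0.076,"ax":0,"ay":0,"az":0,"grip":0.65},{"tx":0.001,"ty":-0.001,"tz":-0.077,"ax":0,"ay":0,"az":0,"grip":0.65},{"tx":0.001,"ty":-0.001,"tz":-0.077,"ax":0,"ay":0,"az":0,"grip":0.65}]}}

```text
time_s: 5.65
tcp_pos: [0.5934, -0.1741, 0.0331]
orientation: [0.032, 0.999, -0.0, 0.0]
contact_force: [-1.6, -0.8, -1.6]
opening: 0.0378
gripper_force: 20.0
```

Request:
{"op": "arm_command", "data": {"steps": [{"tx":0,"ty":0,"tz":-0.001,"ax":0,"ay":0,"az":0,"grip":0.65},{"tx":0,"ty":0,"tz":-0.002,"ax":0,"ay":0,"az":0,"grip":0.65},{"tx":0,"ty":0,"tz":-0.002,"ax":0,"ay":0,"az":0,"grip":0.65}]}}

```text
time_s: 5.95
tcp_pos: [0.5934, -0.1741, 0.0313]
orientation: [0.032, 0.999, 0.0, 0.0]
contact_force: [-1.2, 1.2, 3.5]
opening: 0.0379
gripper_force: 20.0
```

Contact made (about 5 N change). Release and rise.

Request:
{"op": "arm_command", "data": {"steps": [{"tx":0,"ty":0,"tz":0,"ax":0,"ay":0,"az":0,"grip":0.53},{"tx":0,"ty":0,"tz":0,"ax":0,"ay":0,"az":0,"grip":0.53},{"tx":0,"ty":0,"tz":0,"ax":0,"ay":0,"az":0,"grip":0.53},{"tx":0,"ty":0,"tz":0.02,"ax":0,"ay":0,"az":0,"grip":0.53},{"tx":0,"ty":0,"tz":0.06,"ax":0,"ay":0,"az":0,"grip":0.53},{"tx":0,"ty":0,"tz":0.1,"ax":0,"ay":0,"az":0,"grip":0.53},{"tx":0,"ty":0,"tz":0.13,"ax":0,"ay":0,"az":-8,"grip":0.5},{"tx":0.0,"ty":0.03,"tz":0.15,"ax":0,"ay":0,"az":-16,"grip":0.5},{"tx":0.0,"ty":0.07,"tz":0.17,"ax":0,"ay":0,"az":-24,"grip":0.5},{"tx":-0.0,"ty":0.11,"tz":0.17,"ax":0,"ay":0,"az":-32,"grip":0.5},{"tx":-0.0,"ty":0.15,"tz":0.17,"ax":0,"ay":0,"az":-40,"grip":0.5},{"tx":-0.0,"ty":0.19,"tz":0.17,"ax":0,"ay":0,"az":-48,"grip":0.5}]}}

```text
time_s: 7.15
tcp_pos: [0.5931, 0.0176, 0.2011]
orientation: [0.438, 0.899, 0.0, 0.0]
contact_force: [0.5, -0.1, 0.1]
opening: 0.0459
gripper_force: 0.0
```

```bash
python3 - <<'E'
from h import *
p,d=snap('top')
cv2.imwrite('pics/c2.png',cv2.resize(p[130:260,230:460,::-1],None,fx=3.4,fy=3.4,interpolation=cv2.INTER_CUBIC))
print(manip.observe()['tcp_pos'],manip.observe()['qpos'])
try:
  brass(p,.54,.66,-.24,-.1,.043)
  handle(d,.5,.62,-.24,-.1,.077)
except Exception as e: print(e)
Q=plane('top',.032);h=cv2.cvtColor(p,cv2.COLOR_RGB2HSV);b=(abs(Q[...,0]-.566)<.1)&(Q[...,1]<-.105)&(Q[...,1]>-.25)
rect(Q,big(b&(h[...,1]<70)&(h[...,2]>75)),'tray rim')
E
```

```text
[0.59299134 0.02710895 0.20042315] [-0.41726919  0.39928371  0.40986505  1.78208367 -0.19145965  0.99890332
  0.73434558]
brass 220 c [ 0.5906 -0.1707] size [0.0345 0.0304] ang 89.72
handle 190 c [ 0.5625 -0.169 ] size [0.0729 0.011 ] ang 86.46
tray rim 2854 c [ 0.5626 -0.1713] size [0.0945 0.1627] ang 86.38
```

View pics/c2.png

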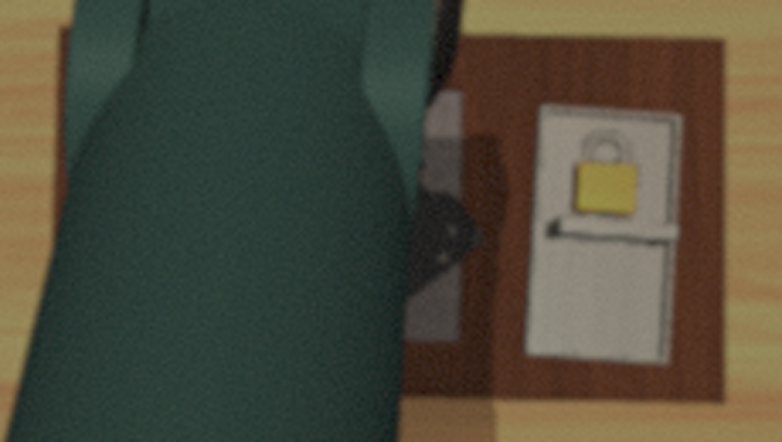

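The padlock lies flat in the tray's +x compartment (crop 607,188), and the tray has not moved. Now I'll go over the handle.

Request:
{"op": "arm_command", "data": {"steps": [{"tx":-0.005,"ty":-0.03,"tz":0,"ax":0,"ay":0,"az":-8,"grip":0.5},{"tx":-0.01,"ty":-0.07,"tz":0,"ax":0,"ay":0,"az":-16,"grip":0.5},{"tx":-0.02,"ty":-0.11,"tz":0,"ax":0,"ay":0,"az":-24,"grip":0.5},{"tx":-0.03,"ty":-0.15,"tz":-0.02,"ax":0,"ay":0,"az":-32,"grip":0.5},{"tx":-0.0305,"ty":-0.185,"tz":-0.04,"ax":0,"ay":0,"az":-39,"grip":0.5},{"tx":-0.0305,"ty":-0.19,"tz":-0.07,"ax":0,"ay":0,"az":-41.5,"grip":0.5},{"tx":-0.0305,"ty":-0.19,"tz":-0.1,"ax":0,"ay":0,"az":-41.5,"grip":0.5},{"tx":-0.0305,"ty":-0.19,"tz":-0.1,"ax":0,"ay":0,"az":-41.5,"grip":0.5}]}}

```text
time_s: 8.0
tcp_pos: [0.5598, -0.1736, 0.0972]
orientation: [0.726, 0.687, -0.002, -0.003]
contact_force: [0.1, 0.7, -0.2]
opening: 0.0458
gripper_force: 0.0
```

Request:
{"op": "arm_command", "data": {"steps": [{"tx":0.0015,"ty":0.0,"tz":-0.02,"ax":0,"ay":0,"az":-0.3,"grip":0.5},{"tx":0.0015,"ty":0.0,"tz":-0.04,"ax":0,"ay":0,"az":-0.3,"grip":0.5},{"tx":0.0015,"ty":0.0,"tz":-0.048,"ax":0,"ay":0,"az":-0.3,"grip":0.5},{"tx":0.0015,"ty":0.0,"tz":-0.048,"ax":0,"ay":0,"az":-0.3,"grip":0.5}]}}

```text
time_s: 8.4
tcp_pos: [0.5641, -0.1737, 0.0528]
orientation: [0.728, 0.686, -0.0, -0.0]
contact_force: [0.2, 0.9, -0.2]
opening: 0.0458
gripper_force: 0.0
```

Request:
{"op": "arm_command", "data": {"steps": [{"tx":-0.0015,"ty":0.0,"tz":-0.001,"ax":0,"ay":0,"az":0,"grip":0.7},{"tx":-0.0015,"ty":0.0,"tz":-0.001,"ax":0,"ay":0,"az":0,"grip":0.95},{"tx":-0.0015,"ty":0.0,"tz":-0.001,"ax":0,"ay":0,"az":0,"grip":0.95},{"tx":-0.0015,"ty":0.0,"tz":-0.001,"ax":0,"ay":0,"az":0,"grip":0.95},{"tx":-0.0015,"ty":0.0,"tz":-0.001,"ax":0,"ay":0,"az":0,"grip":0.95},{"tx":-0.0015,"ty":0.0,"tz":-0.001,"ax":0,"ay":0,"az":0,"grip":0.95}], "grip_force": 12}}

```text
time_s: 9.0
tcp_pos: [0.5631, -0.174, 0.0521]
orientation: [0.728, 0.686, 0.0, 0.0]
contact_force: [-0.2, 0.3, 1.9]
opening: 0.0098
gripper_force: 12.0
```

```bash
python3 - <<'E'
from h import *
o=manip.observe();print(o['tcp_pos'],o['contact_force'],o['ft_torque'])
snap('top');snap('scene')
E
```

```text
[ 0.5631247  -0.17400733  0.05214553] [-0.18354114  0.2694937   1.92573565] [-0.01734459  0.11227138 -0.01242684]
```

Request:
{"op": "arm_command", "data": {"steps": [{"tx":0.001,"ty":0.01,"tz":-0.001,"ax":0,"ay":0,"az":0.3,"grip":0.95},{"tx":0.003,"ty":0.025,"tz":-0.001,"ax":0,"ay":0,"az":0.8,"grip":0.95},{"tx":0.005,"ty":0.04,"tz":-0.001,"ax":0,"ay":0,"az":1.3,"grip":0.95},{"tx":0.007,"ty":0.055,"tz":-0.001,"ax":0,"ay":0,"az":1.8,"grip":0.95},{"tx":0.009,"ty":0.07,"tz":-0.001,"ax":0,"ay":0,"az":2.3,"grip":0.95},{"tx":0.011,"ty":0.085,"tz":-0.001,"ax":0,"ay":0,"az":2.8,"grip":0.95},{"tx":0.0128,"ty":0.1,"tz":-0.001,"ax":0,"ay":0,"az":3.3,"grip":0.95},{"tx":0.0128,"ty":0.11,"tz":-0.001,"ax":0,"ay":0,"az":3.3,"grip":0.95},{"tx":0.0128,"ty":0.12,"tz":-0.001,"ax":0,"ay":0,"az":3.3,"grip":0.95},{"tx":0.0128,"ty":0.125,"tz":-0.001,"ax":0,"ay":0,"az":3.3,"grip":0.95},{"tx":0.0128,"ty":0.125,"tz":-0.001,"ax":0,"ay":0,"az":3.3,"grip":0.95}]}}

```text
time_s: 10.2
tcp_pos: [0.5753, -0.0489, 0.0508]
orientation: [0.708, 0.706, -0.0, -0.0]
contact_force: [-1.5, -2.3, 4.8]
opening: 0.0101
gripper_force: 12.0
```

```bash
python3 - <<'E'
from h import *
p,d=snap('top')
cv2.imwrite('pics/c3.png',cv2.resize(p[130:260,230:460,::-1],None,fx=3.4,fy=3.4,interpolation=cv2.INTER_CUBIC))
s,_=snap('scene');u,v=map(int,pix('scene',[.575,-.04,.03]))
cv2.imwrite('pics/s3.png',cv2.resize(s[v-60:v+60,u-80:u+80,::-1],None,fx=5,fy=5,interpolation=cv2.INTER_CUBIC))
o=manip.observe();print(o['tcp_pos'],o['contact_force'],o['ft_torque'],o['orientation'])
marks('top',['tray','tray_grip','pocket']);marks('scene',['tray','tray_grip','pocket'])
E
```

```text
[ 0.57527774 -0.04895237  0.0507306 ] [-1.68703725 -1.36348048  4.2511008 ] [-0.36468172  0.50040592  0.01187021] [ 7.07877469e-01  7.06335179e-01 -1.03893476e-04 -3.05584313e-04]
scene tray 0.93 [ 0.5729 -0.0902  0.0375] [282. 195.]
scene tray_grip 0.75 [ 0.5788 -0.0557  0.0807] [291. 189.]
scene pocket 0.81 [ 0.5774 -0.0359  0.0122] [299. 210.]
scene pocket 0.5 [ 0.5314 -0.3741 -0.0033] [212. 164.]
scene pocket 0.43 [0.5769 0.0903 0.0375] [340. 220.]
scene pocket 0.42 [ 0.5736 -0.0884  0.0384] [283. 195.]
```

View pics/c3.png

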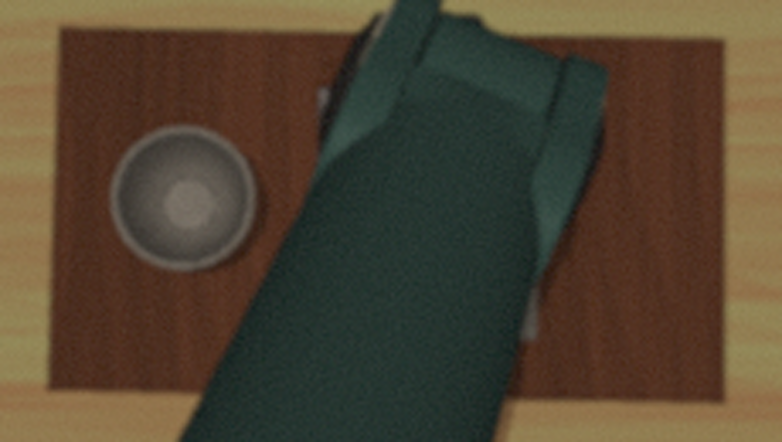

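View pics/s3.png

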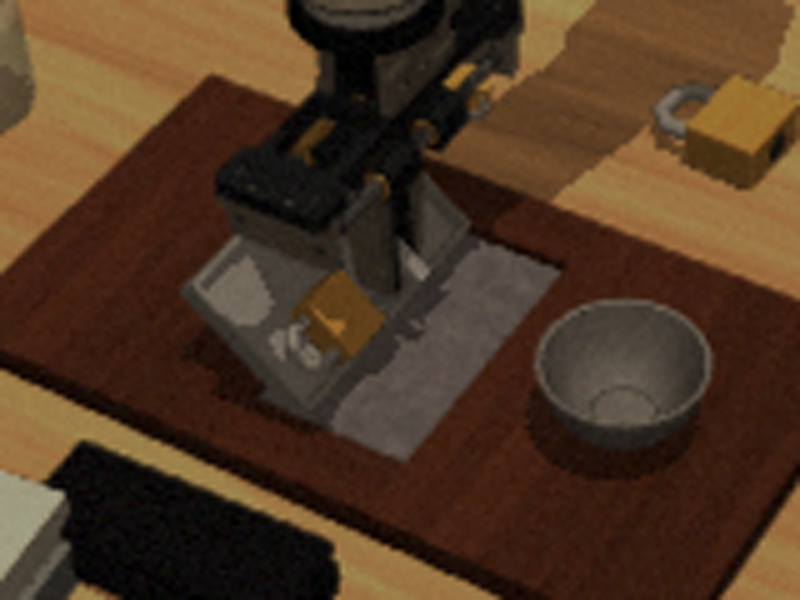

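The scene view shows the tray pitched up on its +y edge, which has dipped into the recess (crop ~330,415), with its −y side raised. It pivoted in the pads. I'll measure the tilt before moving.

```bash
cat >> h.py <<'E'
def tilt():
    s,d=snap('scene');P=cloud('scene',d)
    for r in manip.regions_of('tray','scene')[:1]:
        m=cv2.erode(r['pixels'].astype(np.uint8),np.ones((3,3)))>0
        q=P[m&(d>0)];q=q[np.abs(q-np.median(q,0)).max(1)<.12]
        rng=np.random.default_rng(0);best=None
        for _ in range(600):
            a=q[rng.choice(len(q),3,False)];n=np.cross(a[1]-a[0],a[2]-a[0]);l=np.linalg.norm(n)
            if l<1e-5: continue
            n=n/l*np.sign(n[2] or 1);k=np.abs((q-a[0])@n)<.002
            if best is None or k.sum()>best.sum(): best=k
        i=q[best];c=i.mean(0);n=np.linalg.svd(i-c)[2][2];n*=np.sign(n[2])
        print('tray floor n',n.round(3),'tilt',np.degrees(np.arccos(n[2])).round(1),len(i),len(q),'c',c.round(4),'min',i.min(0).round(3),'max',i.max(0).round(3))
        return P,m,q
E
python3 - <<'E'
from h import *
P,m,q=tilt()
# side profile along y for x on the far rim
for y in np.arange(-.13,.02,.01):
    k=q[abs(q[:,1]-y)<.005]
    if len(k): print(y.round(3),len(k),np.percentile(k[:,2],[2,50,98]).round(3))
E
```

```text
tray floor n [0.    0.66  0.752] tilt 41.3 210 414 c [ 0.6158 -0.0951  0.0487] min [ 0.507 -0.119  0.015] max [ 0.646 -0.056  0.07 ]
-0.12 22 [0.065 0.068 0.071]
-0.11 92 [0.055 0.063 0.081]
-0.1 84 [0.046 0.053 0.069]
-0.09 84 [0.039 0.046 0.063]
-0.08 35 [0.03  0.038 0.054]
-0.07 23 [0.02  0.03  0.047]
-0.06 50 [0.015 0.02  0.036]
-0.05 4 [0.025 0.027 0.035]
-0.04 4 [0.051 0.065 0.071]
-0.03 16 [0.053 0.066 0.071]
```

Tilt is 41°. I'll swing the grip back along the arc about the dipped edge to lay the tray down again.

Request:
{"op": "arm_command", "data": {"steps": [{"tx":0,"ty":-0.003,"tz":0,"ax":0,"ay":0,"az":0,"grip":0.95},{"tx":0,"ty":-0.006,"tz":0,"ax":0,"ay":0,"az":0,"grip":0.95},{"tx":0,"ty":-0.01,"tz":0,"ax":0,"ay":0,"az":0,"grip":0.95},{"tx":0,"ty":-0.014,"tz":-0.0005,"ax":0,"ay":0,"az":0,"grip":0.95},{"tx":0,"ty":-0.018,"tz":-0.001,"ax":0,"ay":0,"az":0,"grip":0.95},{"tx":0,"ty":-0.018,"tz":-0.001,"ax":0,"ay":0,"az":0,"grip":0.95}], "grip_force": 9}}

```text
time_s: 11.3
tcp_pos: [0.5752, -0.0682, 0.0493]
orientation: [0.708, 0.706, -0.0, 0.0]
contact_force: [-1.3, -2.7, 1.2]
opening: 0.0097
gripper_force: 9.0
```

```bash
python3 - <<'E'
from h import *
tilt();o=manip.observe();print(o['tcp_pos'],o['contact_force'],o['ft_torque'])
E
```

```text
tray floor n [0.    0.401 0.916] tilt 23.7 312 694 c [ 0.5911 -0.0974  0.0325] min [ 0.496 -0.136  0.015] max [ 0.655 -0.059  0.05 ]
[ 0.5753303  -0.06787326  0.04938029] [-2.4418913  -3.50121992 -0.45807267] [-0.7211296   0.3314856  -0.00397333]
```

Request:
{"op": "arm_command", "data": {"steps": [{"tx":0,"ty":-0.005,"tz":-0.0005,"ax":0,"ay":0,"az":0,"grip":0.95},{"tx":0,"ty":-0.009,"tz":-0.001,"ax":0,"ay":0,"az":0,"grip":0.95},{"tx":0,"ty":-0.013,"tz":-0.001,"ax":0,"ay":0,"az":0,"grip":0.95},{"tx":0,"ty":-0.018,"tz":-0.001,"ax":0,"ay":0,"az":0,"grip":0.95},{"tx":0,"ty":-0.024,"tz":-0.001,"ax":0,"ay":0,"az":0,"grip":0.95},{"tx":0,"ty":-0.03,"tz":-0.001,"ax":0,"ay":0,"az":0,"grip":0.95},{"tx":0,"ty":-0.03,"tz":-0.001,"ax":0,"ay":0,"az":0,"grip":0.95}]}}

```text
time_s: 12.1
tcp_pos: [0.5756, -0.0986, 0.0488]
orientation: [0.708, 0.706, -0.0, 0.001]
contact_force: [0.1, -1.0, -4.7]
opening: 0.01
gripper_force: 9.0
```

```bash
python3 - <<'E'
from h import *
tilt();o=manip.observe();print(o['tcp_pos'],o['contact_force'],o['ft_torque'])
E
```

```text
tray floor n [-0.018  0.032  0.999] tilt 2.1 349 802 c [ 0.5792 -0.1118  0.0235] min [ 0.497 -0.155  0.02 ] max [ 0.659 -0.066  0.028]
[ 0.57556624 -0.09767559  0.04874497] [ 0.64432686 -0.8843956  -4.97001664] [-0.07917809  0.09025357 -0.00091271]
```

Request:
{"op": "arm_command", "data": {"steps": [{"tx":0,"ty":-0.006,"tz":0,"ax":0,"ay":0,"az":0,"grip":0.95},{"tx":0,"ty":-0.012,"tz":-0.0005,"ax":0,"ay":0,"az":0,"grip":0.95},{"tx":0,"ty":-0.02,"tz":-0.001,"ax":0,"ay":0,"az":0,"grip":0.95},{"tx":0,"ty":-0.025,"tz":-0.0015,"ax":0,"ay":0,"az":0,"grip":0.95},{"tx":0,"ty":-0.025,"tz":-0.002,"ax":0,"ay":0,"az":0,"grip":0.95},{"tx":0,"ty":-0.025,"tz":-0.002,"ax":0,"ay":0,"az":0,"grip":0.95}]}}

```text
time_s: 12.8
tcp_pos: [0.5764, -0.1224, 0.048]
orientation: [0.708, 0.706, 0.001, 0.0]
contact_force: [-2.5, 3.3, 7.0]
opening: 0.0099
gripper_force: 9.0
```

```bash
python3 - <<'E'
from h import *
tilt();o=manip.observe();print(o['tcp_pos'],o['contact_force'],o['ft_torque'])
E
```

```text
tray floor n [-0.006 -0.022  1.   ] tilt 1.3 336 793 c [ 0.5784 -0.1351  0.0215] min [ 0.497 -0.176  0.019] max [ 0.656 -0.087  0.025]
[ 0.5763717  -0.12239147  0.04798114] [-1.58377626  2.55638291  5.48415224] [ 0.54505673  0.46351345 -0.00208786]
```

Request:
{"op": "arm_command", "data": {"steps": [{"tx":0,"ty":0,"tz":0,"ax":0,"ay":0,"az":0,"grip":0.7},{"tx":0,"ty":0,"tz":0,"ax":0,"ay":0,"az":0,"grip":0.5},{"tx":0,"ty":0,"tz":0,"ax":0,"ay":0,"az":0,"grip":0.5},{"tx":0,"ty":0,"tz":0.04,"ax":0,"ay":0,"az":0,"grip":0.5},{"tx":0,"ty":0,"tz":0.09,"ax":0,"ay":0,"az":0,"grip":0.5},{"tx":0,"ty":0.04,"tz":0.12,"ax":0,"ay":0,"az":0,"grip":0.5},{"tx":0,"ty":0.09,"tz":0.13,"ax":0,"ay":0,"az":0,"grip":0.5},{"tx":0,"ty":0.14,"tz":0.13,"ax":0,"ay":0,"az":0,"grip":0.5},{"tx":0,"ty":0.19,"tz":0.13,"ax":0,"ay":0,"az":0,"grip":0.5},{"tx":0,"ty":0.24,"tz":0.13,"ax":0,"ay":0,"az":0,"grip":0.5},{"tx":0,"ty":0.24,"tz":0.13,"ax":0,"ay":0,"az":0,"grip":0.5}]}}

```text
time_s: 14.0
tcp_pos: [0.5747, 0.127, 0.1761]
orientation: [0.704, 0.71, 0.001, -0.001]
contact_force: [0.1, -0.0, -0.4]
opening: 0.0463
gripper_force: 0.0
```

```bash
cat >> h.py <<'E'
def look(n,y0,y1):
    p,d=snap('top');h=cv2.cvtColor(p,cv2.COLOR_RGB2HSV)
    cv2.imwrite(f'pics/{n}.png',cv2.resize(p[130:260,230:460,::-1],None,fx=3.4,fy=3.4,interpolation=cv2.INTER_CUBIC))
    brass(p,.5,.66,y0,y1,.043);handle(d,.5,.65,y0,y1,.077)
    Q=plane('top',.032);b=(abs(Q[...,0]-.57)<.11)&(Q[...,1]<y1)&(Q[...,1]>y0)
    rect(Q,big(b&(h[...,1]<70)&(h[...,2]>95)),'tray rim')
    o=manip.observe();print(o['tcp_pos'],o['orientation'])
E
python3 - <<'E'
from h import *
look('c4',-.22,-.03)
E
```

```text
brass 239 c [ 0.6029 -0.106 ] size [0.0305 0.0346] ang 0.17
handle 194 c [ 0.5749 -0.1276] size [0.0104 0.0726] ang 0.56
tray rim 2870 c [ 0.5753 -0.1295] size [0.1606 0.0922] ang 0.19
[0.57499641 0.12256586 0.17621292] [ 7.05194895e-01  7.09013388e-01  7.65722908e-05 -4.12696649e-04]
```

View pics/c4.png

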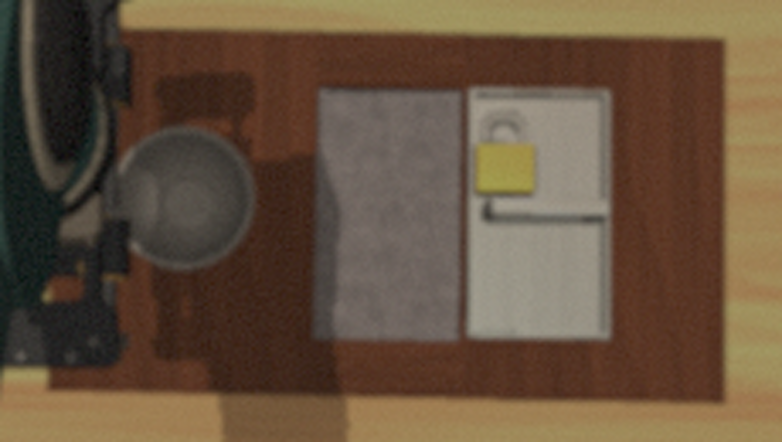

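The tray is flat on the board again, square to the recess (crop 540,215) and about 4 mm short of it. The padlock lies flat against the tray's +y wall. I'll regrip at the middle, firmly, so it stays level, and slide without pressing down.

Request:
{"op": "arm_command", "data": {"steps": [{"tx":0,"ty":-0.05,"tz":0,"ax":0,"ay":0,"az":0,"grip":0.5},{"tx":0,"ty":-0.1,"tz":0,"ax":0,"ay":0,"az":0,"grip":0.5},{"tx":0,"ty":-0.15,"tz":0,"ax":0,"ay":0,"az":0,"grip":0.5},{"tx":0,"ty":-0.2,"tz":-0.01,"ax":0,"ay":0,"az":0,"grip":0.5},{"tx":0,"ty":-0.24,"tz":-0.03,"ax":0,"ay":0,"az":0,"grip":0.5},{"tx":0,"ty":-0.248,"tz":-0.06,"ax":0,"ay":0,"az":0,"grip":0.5},{"tx":0,"ty":-0.248,"tz":-0.085,"ax":0,"ay":0,"az":0,"grip":0.5},{"tx":0,"ty":-0.248,"tz":-0.085,"ax":0,"ay":0,"az":0,"grip":0.5},{"tx":0,"ty":-0.248,"tz":-0.085,"ax":0,"ay":0,"az":0,"grip":0.5}]}}

```text
time_s: 14.95
tcp_pos: [0.5752, -0.1314, 0.092]
orientation: [0.708, 0.706, -0.0, 0.0]
contact_force: [-0.1, -0.0, 1.8]
opening: 0.0456
gripper_force: 0.0
```

Request:
{"op": "arm_command", "data": {"steps": [{"tx":0,"ty":0,"tz":-0.02,"ax":0,"ay":0,"az":0.2,"grip":0.5},{"tx":0,"ty":0,"tz":-0.04,"ax":0,"ay":0,"az":0.2,"grip":0.5},{"tx":0,"ty":0,"tz":-0.042,"ax":0,"ay":0,"az":0.2,"grip":0.5},{"tx":0,"ty":0,"tz":-0.042,"ax":0,"ay":0,"az":0.2,"grip":0.5},{"tx":0,"ty":0,"tz":-0.042,"ax":0,"ay":0,"az":0.2,"grip":0.8},{"tx":0,"ty":0,"tz":-0.042,"ax":0,"ay":0,"az":0.2,"grip":0.95},{"tx":0,"ty":0,"tz":-0.042,"ax":0,"ay":0,"az":0.2,"grip":0.95},{"tx":0,"ty":0,"tz":-0.042,"ax":0,"ay":0,"az":0.2,"grip":0.95},{"tx":0,"ty":0,"tz":-0.042,"ax":0,"ay":0,"az":0.2,"grip":0.95}], "grip_force": 50}}

```text
time_s: 15.85
tcp_pos: [0.5759, -0.13, 0.0501]
orientation: [0.707, 0.708, 0.0, 0.0]
contact_force: [-0.6, -1.1, 1.9]
opening: 0.0097
gripper_force: 50.0
```

```bash
python3 - <<'E'
from h import *
tilt();o=manip.observe();print(o['tcp_pos'],o['contact_force'],o['ft_torque'],o['orientation'])
E
```

```text
tray floor n [ 0.003 -0.035  0.999] tilt 2.0 384 908 c [ 0.5766 -0.1359  0.0214] min [ 0.496 -0.176  0.018] max [ 0.656 -0.086  0.025]
[ 0.57592515 -0.13002187  0.05004189] [0.5680967  0.38263927 1.70612223] [-0.06506923 -0.04694078  0.01411931] [7.06713625e-01 7.07499598e-01 2.69804337e-04 3.13870257e-04]
```

Request:
{"op": "arm_command", "data": {"steps": [{"tx":0,"ty":0.006,"tz":0,"ax":0,"ay":0,"az":0,"grip":0.95},{"tx":0,"ty":0.014,"tz":0,"ax":0,"ay":0,"az":0,"grip":0.95},{"tx":0,"ty":0.022,"tz":0,"ax":0,"ay":0,"az":0,"grip":0.95},{"tx":0,"ty":0.03,"tz":0,"ax":0,"ay":0,"az":0,"grip":0.95},{"tx":0,"ty":0.038,"tz":0,"ax":0,"ay":0,"az":0,"grip":0.95},{"tx":0,"ty":0.046,"tz":0,"ax":0,"ay":0,"az":0,"grip":0.95},{"tx":0,"ty":0.054,"tz":0,"ax":0,"ay":0,"az":0,"grip":0.95},{"tx":0,"ty":0.06,"tz":0,"ax":0,"ay":0,"az":0,"grip":0.95},{"tx":0,"ty":0.06,"tz":0,"ax":0,"ay":0,"az":0,"grip":0.95}]}}

```text
time_s: 16.85
tcp_pos: [0.5756, -0.0688, 0.0498]
orientation: [0.706, 0.708, 0.0, -0.0]
contact_force: [-0.2, -1.9, 4.4]
opening: 0.0097
gripper_force: 50.0
```

```bash
python3 - <<'E'
from h import *
tilt();o=manip.observe();print(o['tcp_pos'],o['contact_force'],o['ft_torque'],o['orientation'])
E
```

```text
[ 0.57559637 -0.06897566  0.0498223 ] [-0.67952084 -1.15207996  4.92398085] [-0.50932604  0.14828667 -0.01306426] [ 7.06438703e-01  7.07773997e-01  3.68669113e-04 -4.38757533e-04]
```

```bash
python3 - <<'E'
from h import *
tilt(); marks('scene',['tray','tray_grip'])
E
```

```text
tray floor n [0.007 0.013 1.   ] tilt 0.8 367 829 c [ 0.5782 -0.0766  0.0211] min [ 0.497 -0.115  0.018] max [ 0.646 -0.035  0.024]
scene tray 0.64 [ 0.5734 -0.07    0.0137] [289. 204.]
scene tray 0.61 [ 0.6054 -0.0478  0.0223] [289. 212.]
scene tray_grip 0.78 [ 0.5775 -0.0723  0.0734] [286. 188.]
```

Request:
{"op": "arm_command", "data": {"steps": [{"tx":0,"ty":0.006,"tz":0.0005,"ax":0,"ay":0,"az":0,"grip":0.95},{"tx":0,"ty":0.012,"tz":0.0005,"ax":0,"ay":0,"az":0,"grip":0.95},{"tx":0,"ty":0.018,"tz":0.0005,"ax":0,"ay":0,"az":0,"grip":0.95},{"tx":0,"ty":0.024,"tz":0.0005,"ax":0,"ay":0,"az":0,"grip":0.95},{"tx":0,"ty":0.03,"tz":0.0005,"ax":0,"ay":0,"az":0,"grip":0.95},{"tx":0,"ty":0.034,"tz":0.0005,"ax":0,"ay":0,"az":0,"grip":0.95},{"tx":0,"ty":0.0365,"tz":0.0005,"ax":0,"ay":0,"az":0,"grip":0.95},{"tx":0,"ty":0.0365,"tz":0.0005,"ax":0,"ay":0,"az":0,"grip":0.95},{"tx":0,"ty":0.0365,"tz":0.0005,"ax":0,"ay":0,"az":0,"grip":0.95}]}}

```text
time_s: 18.05
tcp_pos: [0.5753, -0.0334, 0.0501]
orientation: [0.707, 0.708, -0.0, -0.0]
contact_force: [-0.7, 0.5, -5.7]
opening: 0.0094
gripper_force: 50.0
```

```bash
python3 - <<'E'
from h import *
tilt();o=manip.observe();print(o['tcp_pos'],o['contact_force'],o['ft_torque'],o['orientation'])
E
```

```text
tray floor n [ 0.    -0.025  1.   ] tilt 1.4 403 925 c [ 0.5816 -0.0388  0.0213] min [ 0.496 -0.079  0.018] max [0.655 0.01  0.024]
[ 0.57544157 -0.03382888  0.05017735] [ 0.31349131  0.41988333 -4.90725651] [-0.08250034  0.0746017   0.03107579] [ 7.06848148e-01  7.07365312e-01 -9.92686880e-05  1.66082914e-05]
```

Full weight is now on the gripper, so the tray is over the recess. Lowering.

Request:
{"op": "arm_command", "data": {"steps": [{"tx":0,"ty":0.0005,"tz":-0.001,"ax":0,"ay":0,"az":0,"grip":0.95},{"tx":0,"ty":0.0005,"tz":-0.002,"ax":0,"ay":0,"az":0,"grip":0.95},{"tx":0,"ty":0.0005,"tz":-0.003,"ax":0,"ay":0,"az":0,"grip":0.95},{"tx":0,"ty":0.0005,"tz":-0.003,"ax":0,"ay":0,"az":0,"grip":0.95}]}}

```text
time_s: 18.55
tcp_pos: [0.5754, -0.033, 0.047]
orientation: [0.707, 0.708, -0.0, -0.0]
contact_force: [-0.3, 0.3, -5.5]
opening: 0.0093
gripper_force: 50.0
```

Request:
{"op": "arm_command", "data": {"steps": [{"tx":0,"ty":0,"tz":-0.001,"ax":0,"ay":0,"az":0,"grip":0.95},{"tx":0,"ty":0,"tz":-0.002,"ax":0,"ay":0,"az":0,"grip":0.95},{"tx":0,"ty":0,"tz":-0.003,"ax":0,"ay":0,"az":0,"grip":0.95},{"tx":0,"ty":0,"tz":-0.0037,"ax":0,"ay":0,"az":0,"grip":0.95},{"tx":0,"ty":0,"tz":-0.0043,"ax":0,"ay":0,"az":0,"grip":0.95},{"tx":0,"ty":0,"tz":-0.0043,"ax":0,"ay":0,"az":0,"grip":0.95}]}}

```text
time_s: 19.15
tcp_pos: [0.5755, -0.0331, 0.0431]
orientation: [0.707, 0.707, -0.0, -0.0]
contact_force: [-1.8, -0.7, -2.2]
opening: 0.0096
gripper_force: 50.0
```

Request:
{"op": "arm_command", "data": {"steps": [{"tx":0,"ty":0,"tz":-0.001,"ax":0,"ay":0,"az":0,"grip":0.95},{"tx":0,"ty":0,"tz":-0.001,"ax":0,"ay":0,"az":0,"grip":0.95},{"tx":0,"ty":0,"tz":-0.001,"ax":0,"ay":0,"az":0,"grip":0.7},{"tx":0,"ty":0,"tz":-0.001,"ax":0,"ay":0,"az":0,"grip":0.5},{"tx":0,"ty":0,"tz":-0.001,"ax":0,"ay":0,"az":0,"grip":0.5},{"tx":0,"ty":0,"tz":0.04,"ax":0,"ay":0,"az":0,"grip":0.5},{"tx":0,"ty":0,"tz":0.09,"ax":0,"ay":0,"az":0,"grip":0.5},{"tx":0,"ty":0.05,"tz":0.13,"ax":0,"ay":0,"az":0,"grip":0.5},{"tx":0,"ty":0.1,"tz":0.15,"ax":0,"ay":0,"az":0,"grip":0.5},{"tx":0,"ty":0.15,"tz":0.16,"ax":0,"ay":0,"az":0,"grip":0.5},{"tx":0,"ty":0.2,"tz":0.16,"ax":0,"ay":0,"az":0,"grip":0.5},{"tx":0,"ty":0.25,"tz":0.16,"ax":0,"ay":0,"az":0,"grip":0.5}]}}

```text
time_s: 20.35
tcp_pos: [0.576, 0.2018, 0.204]
orientation: [0.707, 0.708, 0.001, 0.0]
contact_force: [0.7, -0.4, 0.0]
opening: 0.0459
gripper_force: 0.0
```

```bash
python3 - <<'E'
from h import *
look('c5',-.12,.02);tilt()
p,d=snap('top');P=cloud('top',d)
for x in (.52,.55,.60,.64):
  for y in (-.055,-.02): 
    m=(abs(P[...,0]-x)<.008)&(abs(P[...,1]-y)<.01);print(x,y,np.median(P[m][:,2]).round(4))
E
```

```text
brass 223 c [ 0.6009 -0.0098] size [0.0283 0.0325] ang 0.55
handle 195 c [ 0.574  -0.0323] size [0.0104 0.0684] ang 0.56
tray rim 2830 c [ 0.5738 -0.0325] size [0.0932 0.1626] ang 89.61
[0.57438706 0.2133052  0.20289782] [ 0.70235218  0.71182204  0.00266624 -0.00191793]
tray floor n [ 0.004 -0.013  1.   ] tilt 0.8 454 1090 c [ 0.5686 -0.0444  0.0141] min [ 0.496 -0.078  0.011] max [0.645 0.002 0.017]
0.52 -0.055 0.0135
0.52 -0.02 0.0136
0.55 -0.055 0.0136
0.55 -0.02 0.0137
0.6 -0.055 0.0135
0.6 -0.02 0.0353
0.64 -0.055 0.0136
0.64 -0.02 0.0147
```

View pics/c5.png

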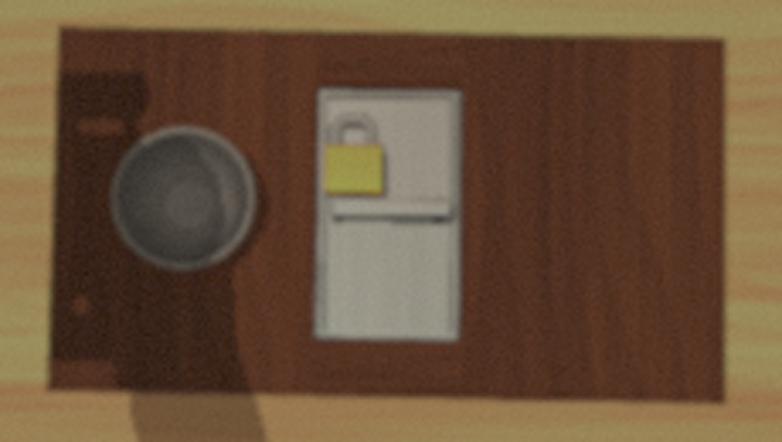

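The tray fills the recess (crop 388,215). Its floor reads 13.5–14 mm at the clear spots measured, so it is level and fully seated, with the padlock flat inside and the bowl in place. Handing in.

```bash
python3 -c "
from station import manip
print(manip.close_job())"
```

```text
the job is handed in; nothing more can be done
None
```

The tray is seated level in the recess with the padlock flat inside it, and I handed the job in at about 20 s; on the first slide the tray tipped about 41° on its front edge in the recess (the padlock slid to the tray's +y wall), so I drew it back flat and slid it again.

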